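# Fit the key to the feed valve and open it

## Robot

A 6-joint arm with a two-finger parallel gripper is mounted at the origin on the work surface. World frame = base frame: x ahead of the robot, y to its left, z up, the work surface at z = 0. Lengths are in m, angles in degrees, forces in N, time in s.
With the tool pointing down it reaches from about 0.3 to 0.825 m from the base axis. Payload 5.4 kg.
Tool frame: the origin (TCP) lies midway between the tips of the shut fingers; the grasp point (between the pads) lies 19 mm behind it; z points along the fingers, y is the line along which they close (so a half turn about z gives the same grasp; the last joint's range is limited). The gripper opens to 92 mm and grips with 3 to 60 N. Pads are 20 mm wide; open, the fingers measure 128 mm over their backs; the gripper's body (75 mm by 189 mm) begins 69 mm behind the grasp point.
Start: joints at [62.905, 9.076, 91.501, -0, 79.423, -12.038], TCP at [0.149, 0.555, 0.215] pointing down, gripper open.
Joint ranges: [-166.64, 166.64], [-54.1, 131.32], [10.49, 154.53], [-73.88, 253.88], [9.74, 151.15], [-171.62, 171.62]. Speed limits (degrees/s): [147.25, 147.25, 180, 180, 180, 180].

## Interface

Orientations are given as a 3x3 rotation matrix whose columns are the frame's x, y, z axes.
In Python, from cell import state, camera, camera_model, sign_off gives the robot as it stands. The module is installed in compiled form; this text tells all that it offers.
- The arm moves only by the shell command python3 -m inch 'ROWS'. ROWS is JSON, one flat list of numbers, 7 for each row, row after row: the shift along the world's x, y, z in units of 20 cm (1.0 is 20 cm), then the turn, a rotation vector about the world's x, y, z in units of 45 degrees (1.0 is 45 degrees), then the closure in counts, from 0 (fully open) to 255 (shut). A call has exactly 5 rows; each row is the pose to reach, as a shift and turn from the pose commanded when the call began; what a row does not reach only later rows make up. A row lasts 1/10 s, in which the tool goes at most 50 mm and 8.59 degrees, less where a joint would pass 70% of its speed; a pose out of reach is approached as far as the arm can. A call with a number of a shift or a turn outside -1 to 1 is refused whole. A call with a gripper value outside its range is refused whole. The fingers move at their own pace and stop on an object; the grip force is fixed at half the most. Time passes only in rows, so rows that repeat a pose let the fingers close, or fill a call up. It gives the time, the measured TCP pose, the force, the opening and the grip force at its end, in the units of the state.
- state(): the state, without advancing time (a new reading comes with each control period).
- camera(name): name is "scene" or "side" or "wrist"; returns (picture, depth): 420x560x3 uint8, red, green, blue; 420x560 float32, m along the optical axis (not along the pixel's ray), 0 where there is no reading.
- camera_model(name): a dict with "K" (3x3 intrinsics, pixels), "camera_from_world" (4x4, takes a point from world to camera coordinates). Camera axes: x right, y up, looking along -z (the intrinsics and any distortion apply to the point x, -y, -z); pixel columns grow to the right and rows downward; lengths in m; the calibration is good to about 2 mm. The wrist camera is an equidistant fisheye: a pixel r from the principal point sees the ray r / f radians off the axis. A picture is of the moment at which its call begins: read the wrist's pose just before it. camera_model takes no time and is no camera call; for the wrist camera it gives the pose at the moment of the call.
- sign_off(): hands the job in; it is judged then, once.
The state is a dict: "clock": time; "qpos": joint angles; "qd": joint speeds; "tau": joint torques, N m; "tool_pos": TCP position; "orientation": TCP orientation; "contact_force": force on the tool from outside, world axes, zero at the start; "torque": the same for the moment, N m; "width": finger opening in m; "gripper_force": force on a finger pad.
Only numpy, scipy, OpenCV 4.12 (cv2) and the standard library are available. Lean on these libraries where they do the work, as an engineer would, in place of code of your own. Each camera call takes 0.05 s, during which the arm holds its last target. There are 200 camera calls.

## Task

Open the feed valve on the mixing table. Take the T-handled key with the wide square foot, push it gently down onto the valve's square drive until it is fully home and the spring ball clicks into the key, then turn it clockwise (seen from above) to the stop, and leave the key standing there, let go. Do not force it, and leave the other two keys and everything else on the table as they are.

Things in the scene. Friction and masses are not known exactly. Their poses are not given: they have to be found in the camera images.
- key: The key to use: plain aluminium, about 180 g, standing on its mouth. Foot 31 x 31 mm, 45 mm high; square hole in its underside 19 mm wide, 25.5 mm deep, with a lead-in chamfer 1 mm wide, 2.2 mm high; each of the four walls has a ball window 8 mm wide, 4 to 13 mm above the mouth. Origin: centre of the mouth; z up; hole sides along x and y.
- key_grip (a point): Centre of the key's flat grip bar, 60 mm above the mouth. The bar is 60 mm long (along x), 14 mm thick (along y) and 30 mm high (45 to 75 mm above the mouth).
- slim_key: A wrong key, to be left alone: same grip bar and heights, but a slim square foot 21 x 21 mm. Origin: centre of its underside; x along its bar.
- round_key: A wrong key, to be left alone: same grip bar and heights, but a round foot 40 mm across. Origin: centre of its underside; x along its bar.
- valve: The feed valve, fixed to the table: steel base plate 120 x 100 x 8 mm, grey plastic block 76 x 70 mm up to 59 mm high, pipe stubs 190 mm end to end along its y at 32 mm height, and the upright spindle in the middle. Origin: centre of the underside.
- valve_axis (a point): On the spindle's axis, on its 32 mm wide collar (66 mm above the table), where the upright square drive begins; z up. The key is fully home when its mouth is about 1.5 mm above this point; the ball then stands out in a window. Contact forces on the valve adding up to over 45 N (150 N once turned to the stop) count as forcing it.
- drive_top (a point): Centre of the top of the drive's round nose, 27 mm above valve_axis. Nose 7 mm high, 17.6 mm wide, tapering to 13.6 mm; under it the straight steel square, 18 mm wide, top face 20 mm above valve_axis. Its faces are 0.17 to 1.40 rad anticlockwise from the valve's x (not measured, not shown by this point's axes): look, or try angles under a light press of 4 to 8 N until the key drops on; it then slides freely some 6 mm.
- spindle (a joint): Turn of the spindle, rad: 0 shut (as it starts), growing clockwise seen from above to a hard stop at 1.1 (open). Turns with the square drive; friction about 0.13 N m, stays where it is left.
- ball (a joint): Spring ball in one side of the drive, 10 mm above valve_axis, standing 1.8 mm out. Value: how far it is pushed in, m; 0 when free or clicked into a window, about 0.0015 while the key's wall rides over it. Pushing the key over it takes roughly 5 to 15 N.
- tin: Bystander: dark round tin, 52 mm across, 20 mm high. Origin: centre of its underside.
- jar: Bystander: small glass jar, 38 mm across, 42 mm high. Origin: centre of its underside.
- scale: Bystander: flat pocket scale, 120 x 75 x 17 mm. Origin: centre of its underside.
- feed_a: Bystander: white bottle, 60 mm across, 140 mm high. Origin: centre of its underside.
- feed_b: Bystander: black bottle, 52 mm across, 120 mm high. Origin: centre of its underside.
- cup: Bystander: clear cup, 72 mm across, 80 mm high. Origin: centre of its underside.
Things that resemble listed ones, but are neither listed nor needed, are in the scene too. What is shaped like the key but green or orange is not meant.

How it is judged:
By the outcome, as a careful person would: the job done as asked, in the order asked, and still so for the second after the job is handed in, with the robot touching nothing.
It also fails if it takes over 64 s, if anything falls off the work surface, if the arm or the gripper's body presses on something with over 40 N, if the wrist force passes 120 N, or if a joint passes its speed limit or range.

## Working session

There is one attempt and no reset: what is moved stays moved. The work goes in short steps, Python scripts to look and compute and a shell command to move; the robot and the scene stay as the last step left them, time stands still between calls to the robot, and variables do not carry over. Pictures are saved under pics/ and viewed, at most 10 in all, crops included, and the job is handed in when it is done.

```bash
mkdir -p pics; cat > h.py <<'E'
import numpy as np, cv2
from cell import state, camera, camera_model
def snap(n,f):
    m=camera_model(n); p,d=camera(n); np.savez(f'{f}.npz',p=p,d=d,K=m['K'],T=m['camera_from_world']); cv2.imwrite(f'pics/{f}.png',p[...,::-1]); return p,d,m
def cloud(f,fish=False):
    z=np.load(f'{f}.npz'); d=z['d']; K=z['K']; v,u=np.mgrid[:d.shape[0],:d.shape[1]].astype(float)
    x=(u-K[0,2])/K[0,0]; y=(v-K[1,2])/K[1,1]
    if fish:
        r=np.hypot(x,y)+1e-12; s=np.tan(np.minimum(r,1.5))/r; x=x*s; y=y*s
    P=np.stack([x*d,-y*d,-d,np.ones_like(d)],-1)@np.linalg.inv(z['T']).T
    P=P[...,:3]; P[d<=0]=np.nan; return z['p'],P
E
python3 - <<'E'
from h import *
import h
for n in('scene','side'):
    p,d,m=snap(n,n+'1'); print(m)
a=cv2.imread('pics/scene1.png')
print(state())
E
```

```text
{'K': array([[486.94079907,   0.        , 281.92066215],
       [  0.        , 486.94079907, 211.3763273 ],
       [  0.        ,   0.        ,   1.        ]]), 'camera_from_world': array([[-0.88211575,  0.47099973,  0.00557301,  0.45807777],
       [-0.34595176, -0.65585746,  0.67094588,  0.15442617],
       [ 0.31967043,  0.58992394,  0.74148538, -1.39242177],
       [ 0.        ,  0.        ,  0.        ,  1.        ]])}
{'K': array([[401.02819793,   0.        , 278.36533005],
       [  0.        , 401.02819793, 204.03185377],
       [  0.        ,   0.        ,   1.        ]]), 'camera_from_world': array([[ 0.9590787 , -0.28312287, -0.0030817 , -0.530349  ],
       [ 0.21443738,  0.71921325,  0.66086981, -0.2033566 ],
       [-0.18489096, -0.63448699,  0.75049423, -0.89951797],
       [ 0.        ,  0.        ,  0.        ,  1.        ]])}
{'clock': 0.1, 'qpos': array([ 6.29050837e+01,  9.10949943e+00,  9.15633593e+01,  4.43962037e-04,
        7.94232047e+01, -1.20362121e+01]), 'qd': array([ 0.0046473 , -0.13668136, -0.12955998,  0.00905878, -0.06400712,
       -0.04071661]), 'tau': array([-2.50573803e-04, -3.86509359e+01, -3.22957206e+01,  7.02379039e-02,
        3.39870597e-02, -2.87166813e-05]), 'tool_pos': array([0.14913355, 0.55474858, 0.21372684]), 'orientation': array([[-9.65659629e-01,  2.59809327e-01, -7.70425569e-04],
       [ 2.59810224e-01,  9.65658547e-01, -1.48914961e-03],
       [ 3.57073079e-04, -1.63817610e-03, -9.99998594e-01]]), 'contact_force': array([-0.33711117, -0.64406521, -0.22065384]), 'torque': array([-0.05674844,  0.00942971,  0.04229026]), 'gripper_force': 0.0, 'width': 0.09195590706541537}
```

View pics/scene1.png

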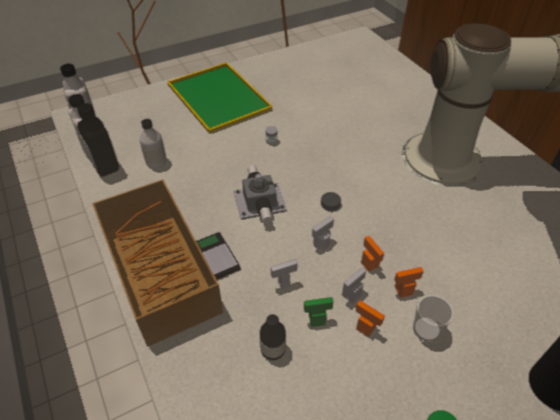

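View pics/side1.png

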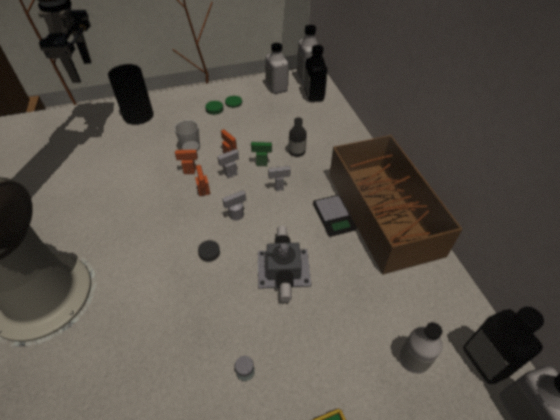

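Candidates for the key, as scene pixels: grey at (322,233), (285,273) and (355,285). The green one at (318,310) and the orange ones at (372,253), (408,281) and (368,318) are excluded by colour. The valve is at (260,192). Next is a close crop of the grey ones, plus positions.

```bash
python3 - <<'E'
from h import *
a=cv2.imread('pics/scene1.png'); b=cv2.imread('pics/side1.png')
c=[cv2.resize(i[y-28:y+28,x-32:x+32],(266,233),interpolation=cv2.INTER_CUBIC) for i,x,y in((a,322,235),(a,285,275),(a,355,287),(b,234,205),(b,279,176),(b,229,163))]
im=np.vstack([np.hstack(c[:3]),np.hstack(c[3:])]); im=np.clip(im*1.6,0,255).astype('uint8')
cv2.imwrite('pics/crop1.png',im)
for f,pts in(('scene1',[(322,233),(285,273),(355,285),(260,192)]),('side1',[(234,205),(279,176),(229,163),(283,255)])):
    p,P=cloud(f)
    for u,v in pts:
        q=P[v-30:v+30,u-30:u+30].reshape(-1,3); c=P[v,u]
        m=(np.hypot(*(q-c)[:,:2].T)<.05)&(q[:,2]>.05)
        t=q[m]; 
        e=t[t[:,2]>np.nanmax(t[:,2])-.012]
        w,V=np.linalg.eigh(np.cov(e[:,:2].T))
        print(f,(u,v),c.round(3),'top',e.mean(0).round(4),len(e),t[:,2].max().round(3),'ang',np.degrees(np.arctan2(V[1,1],V[0,1])).round(1))
        lo=q[(np.hypot(*(q-e.mean(0))[:,:2].T)<.05)&(q[:,2]>.012)&(q[:,2]<.038)]
        print('   foot extent',len(lo),np.ptp(lo[:,:2],axis=0) if len(lo) else 0)
E
```

```text
scene1 (322, 233) [0.472 0.111 0.046] top [0.4716 0.108  0.0737] 150 0.079 ang -168.1
   foot extent 107 [0.03663074 0.026755  ]
scene1 (285, 273) [0.605 0.174 0.052] top [0.6073 0.1683 0.0737] 184 0.079 ang 174.0
   foot extent 73 [0.02123652 0.02180627]
scene1 (355, 285) [0.486 0.269 0.049] top [0.4887 0.2648 0.0737] 184 0.078 ang -165.4
   foot extent 103 [0.03895789 0.03170458]
scene1 (260, 192) [ 0.548 -0.062  0.063] top [ 0.5413 -0.0861  0.0899] 47 0.095 ang -170.9
   foot extent 126 [0.08985013 0.08128119]
side1 (234, 205) [0.465 0.098 0.046] top [0.4677 0.1007 0.0728] 143 0.077 ang -168.6
   foot extent 101 [0.03941118 0.02067835]
side1 (279, 176) [0.602 0.161 0.051] top [0.6032 0.162  0.0722] 131 0.078 ang 172.3
   foot extent 63 [0.02021919 0.01875571]
side1 (229, 163) [0.485 0.255 0.046] top [0.485  0.2576 0.0725] 116 0.078 ang -165.4
   foot extent 88 [0.03675539 0.02842976]
side1 (283, 255) [ 0.535 -0.098  0.071] top [ 0.5374 -0.0928  0.0907] 61 0.096 ang -174.7
   foot extent 101 [0.07287176 0.02575444]
```

View pics/crop1.png

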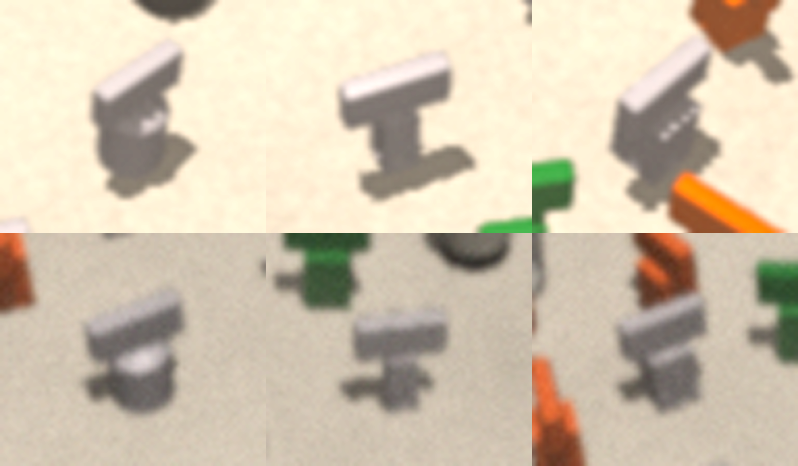

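Left is the round foot and middle is the slim square. The right one, scene (355,285), has the wide square foot, so it is the key, at about (0.487, 0.261) with the bar at about +15°. I'll move above it.

```bash
python3 -m inch '[0.169,-0.147,0,0,0,0.066,0, 0.338,-0.294,0,0,0,0.132,0, 0.507,-0.441,0,0,0,0.198,60, 0.676,-0.588,0,0,0,0.264,100, 0.845,-0.735,0,0,0,0.33,100]'
python3 -m inch '[0.169,-0.147,-0.02,0,0,0.066,120, 0.338,-0.294,-0.04,0,0,0.132,120, 0.507,-0.441,-0.06,0,0,0.198,120, 0.676,-0.588,-0.07,0,0,0.264,120, 0.845,-0.735,-0.07,0,0,0.33,120]'
python3 -m inch '[0,0,0,0,0,0,120,0,0,0,0,0,0,120,0,0,0,0,0,0,120,0,0,0,0,0,0,120,0,0,0,0,0,0,120]'
python3 - <<'E'
from h import *
s=state();print(s['tool_pos'],s['width'],s['qpos'],np.degrees(np.arctan2(s['orientation'][1,1],s['orientation'][0,1])))
p,d,m=snap('wrist','w1');print(m)
p,P=cloud('w1',True)
np.save('w1P.npy',P)
# boxes: bar tops
k=(P[...,2]>.066)&(P[...,2]<.085)&(np.hypot(P[...,0]-.487,P[...,1]-.261)<.05)
q=P[k]; r=cv2.minAreaRect(q[:,:2].astype('float32')*1000); print(len(q),r,q.mean(0))
for mm,n in(((P[...,2]>.012)&(np.hypot(P[...,0]-.487,P[...,1]-.261)<.13),'near'),):
    nl,L,st,c=cv2.connectedComponentsWithStats(mm.astype('uint8'))
    for i in range(1,nl):
        if st[i,4]>30: q=P[L==i]; print(c[i].round(),np.median(p[L==i],0),q.min(0).round(3),q.max(0).round(3))
E
```

```text
clock: 0.6
tool_pos: [0.3192, 0.4068, 0.2142]
orientation: [[-1.0, 0.001, -0.0], [0.001, 1.0, -0.0], [0.0, -0.0, -1.0]]
contact_force: [-0.9, 0.8, 0.2]
width: 0.0701
gripper_force: 0.0
clock: 1.1
tool_pos: [0.488, 0.2597, 0.1997]
orientation: [[-0.967, -0.255, -0.001], [-0.255, 0.967, -0.0], [0.001, 0.0, -1.0]]
contact_force: [0.5, 0.8, 0.5]
width: 0.0484
gripper_force: 0.0
clock: 1.6
tool_pos: [0.4866, 0.2622, 0.2006]
orientation: [[-0.967, -0.254, -0.0], [-0.254, 0.967, 0.0], [0.0, 0.0, -1.0]]
contact_force: [0.8, -0.4, 0.1]
width: 0.0484
gripper_force: 0.0
[0.48655296 0.2621651  0.20063846] 0.0484411193828223 [ 1.57841573e+01  6.39621623e+00  9.60624609e+01  5.53918808e-03
  7.75436370e+01 -8.89543890e+01] 104.73735135316561
{'K': array([[325.1922621 ,   0.        , 281.77801627],
       [  0.        , 325.1922621 , 208.16557157],
       [  0.        ,   0.        ,   1.        ]]), 'camera_from_world': array([[-2.55338967e-01,  9.66851320e-01,  7.32303395e-04,
        -1.30261957e-01],
       [-9.23301774e-01, -2.43612926e-01, -2.96928573e-01,
         5.43116340e-01],
       [-2.86907384e-01, -7.64935720e-02,  9.54899412e-01,
        -2.18594440e-01],
       [ 0.00000000e+00,  0.00000000e+00,  0.00000000e+00,
         1.00000000e+00]])}
890 ((486.8855285644531, 263.53521728515625), (59.7524299621582, 13.56155014038086), 14.545733451843262) [0.48537084 0.26292268 0.07392018]
[254. 100.] [189. 118.  54.] [0.387 0.184 0.013] [0.418 0.243 0.076]
[349. 106.] [129.  72.  34.] [0.362 0.289 0.013] [0.407 0.325 0.076]
[282. 194.] [96. 90. 92.] [0.457 0.245 0.015] [0.517 0.282 0.077]
[282. 352.] [28. 27. 25.] [0.435 0.169 0.012] [0.523 0.374 0.333]
[179. 256.] [72. 67. 69.] [0.575 0.166 0.046] [0.585 0.178 0.075]
[272. 279.] [ 45. 107.  58.] [0.556 0.261 0.012] [0.614 0.295 0.076]
```

View pics/w1.png

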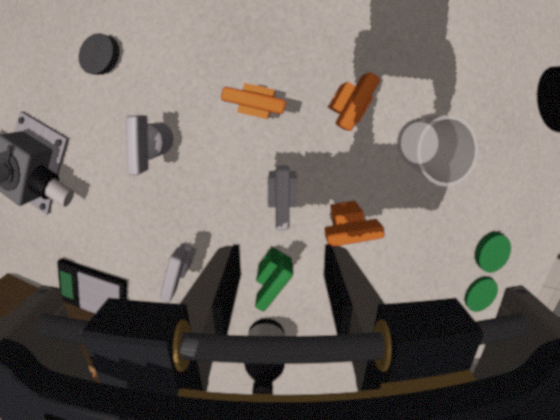

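The close view shows the wide square foot at (282,190) with the bar on it, measured at (0.4869, 0.2635) and 14.5°. The orange key at (352,225) is near, so I'll narrow the fingers before descending.

```bash
python3 -m inch '[0,0.006,-0.15,0,0,0,160, 0,0.006,-0.3,0,0,0,160, 0,0.006,-0.45,0,0,0,160, 0,0.006,-0.6,0,0,0,160, 0,0.006,-0.74,0,0,0,160]'
python3 -m inch '[0,0,0,0,0,0,160, 0,0,0,0,0,0,200, 0,0,0,0,0,0,255, 0,0,0,0,0,0,255, 0,0,0,0,0,0,255]'
python3 -m inch '[0,0,0,0,0,0,255, 0,0,0,0,0,0,255, 0,0,0,0,0,0,255, 0,0,0.02,0,0,0,255, 0,0,0.05,0,0,0,255]'
```

```text
clock: 2.15
tool_pos: [0.4868, 0.2628, 0.0514]
orientation: [[-0.967, -0.254, -0.0], [-0.254, 0.967, -0.0], [0.0, -0.0, -1.0]]
contact_force: [-0.5, 0.4, -0.1]
width: 0.0341
gripper_force: 0.0
clock: 2.65
tool_pos: [0.4889, 0.263, 0.0547]
orientation: [[-0.967, -0.253, 0.004], [-0.253, 0.967, 0.001], [-0.004, 0.0, -1.0]]
contact_force: [-1.0, 0.8, 5.5]
width: 0.0138
gripper_force: 30.0
clock: 3.15
tool_pos: [0.4868, 0.2622, 0.0625]
orientation: [[-0.968, -0.253, -0.001], [-0.253, 0.968, -0.0], [0.001, -0.0, -1.0]]
contact_force: [-1.1, 1.3, -0.9]
width: 0.014
gripper_force: 30.0
```

Gripped, 14 mm wide. Lift, then carry it to a spot beside the valve for a close look at the drive.

```bash
python3 -m inch '[0,0,0.12,0,0,0,255, 0,0,0.25,0,0,0,255, 0,0,0.4,0,0,0,255, 0,0,0.55,0,0,0,255, 0.05,-0.1,0.61,0,0,0,255]'
python3 -m inch '[0.075,-0.16,0,0,0,0,255, 0.15,-0.32,0,0,0,0,255, 0.23,-0.48,0,0,0,0,255, 0.31,-0.64,0,0,0,0,255, 0.37,-0.76,0,0,0,0,255]'
python3 -m inch '[0.075,-0.16,0,0,0,0,255, 0.15,-0.32,0,0,0,0,255, 0.23,-0.48,0,0,0,0,255, 0.31,-0.64,0,0,0,0,255, 0.37,-0.76,0,0,0,0,255]'
python3 -m inch '[0,0,0,0,0,0,255, 0,0,0,0,0,0,255, 0,0,0,0,0,0,255, 0,0,0,0,0,0,255, 0,0,0,0,0,0,255]'
python3 - <<'E'
from h import *
s=state();print(s['tool_pos'],s['width'],s['qpos'],s['contact_force'])
p,d,m=snap('wrist','w2')
p,P=cloud('w2',True)
k=(P[...,2]>.088)&(P[...,2]<.1)&(np.hypot(P[...,0]-.539,P[...,1]+.09)<.04)
print(k.sum(),P[k].mean(0),P[k].max(0),P[k].min(0))
v,u=np.argwhere(k).mean(0);print(u,v)
u,v=int(u),int(v);c=p[v-50:v+50,u-65:u+65]
cv2.imwrite('pics/crop2.png',np.clip(cv2.resize(c[...,::-1],(780,600),interpolation=cv2.INTER_CUBIC)*1.8,0,255).astype('uint8'));print(u-65,v-50)
E
```

```text
clock: 3.65
tool_pos: [0.498, 0.2442, 0.1882]
orientation: [[-0.967, -0.255, 0.004], [-0.255, 0.967, 0.002], [-0.005, 0.001, -1.0]]
contact_force: [1.2, -0.5, -1.2]
width: 0.0141
gripper_force: 30.0
clock: 4.15
tool_pos: [0.5718, 0.0884, 0.1847]
orientation: [[-0.968, -0.252, -0.0], [-0.252, 0.968, -0.0], [0.0, -0.0, -1.0]]
contact_force: [0.1, 0.8, -2.0]
width: 0.0138
gripper_force: 30.0
clock: 4.65
tool_pos: [0.6457, -0.0637, 0.1844]
orientation: [[-0.968, -0.252, -0.001], [-0.252, 0.968, -0.0], [0.001, -0.0, -1.0]]
contact_force: [0.1, 0.1, -1.8]
width: 0.014
gripper_force: 30.0
clock: 5.15
tool_pos: [0.6451, -0.0606, 0.1847]
orientation: [[-0.967, -0.254, -0.0], [-0.254, 0.967, 0.0], [0.0, 0.0, -1.0]]
contact_force: [0.2, -0.3, -1.4]
width: 0.014
gripper_force: 30.0
[ 0.64511157 -0.06064062  0.18471539] 0.013983598444088153 [-1.60340209e+01  2.09640962e+01  8.06648346e+01  6.27719023e-04
  7.83784778e+01 -1.20743868e+02] [ 0.191524   -0.29178943 -1.36604892]
342 [ 0.54031962 -0.0880738   0.09162957] [ 0.54828122 -0.07955255  0.09397041] [ 0.53190385 -0.09641922  0.08807203]
280.7836257309942 79.64619883040936
215 29
```

View pics/crop2.png

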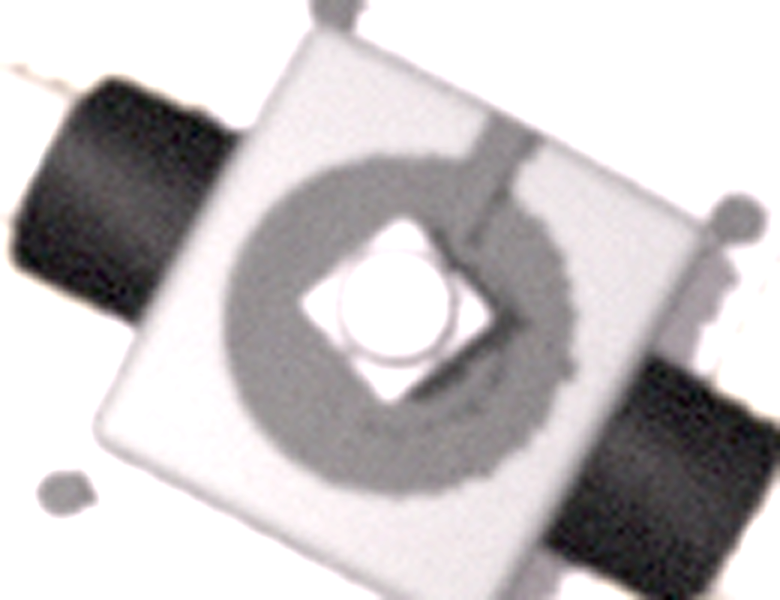

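View pics/w2.png

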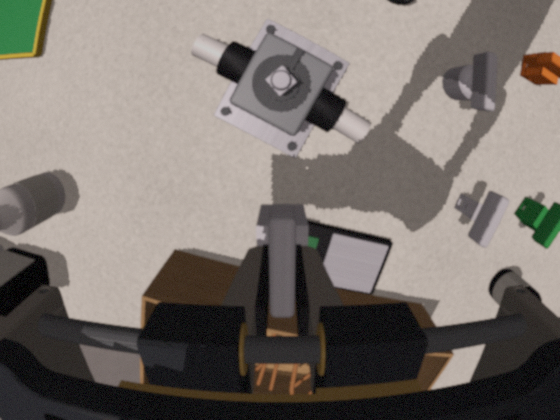

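The drive's square corners are at crop pixels (403,215), (497,318), (390,403) and (298,303). The key hangs straight in the gripper at w2 (285,250). Next I work out the drive's yaw and centre, and the key's offset in the hand.

```bash
python3 - <<'E'
from h import *
z=np.load('w2.npz');K=z['K'];Ti=np.linalg.inv(z['T'])
def ray(u,v,h):
    x=(u-K[0,2])/K[0,0];y=(v-K[1,2])/K[0,0];r=np.hypot(x,y);s=np.tan(r)/r
    d=Ti[:3,:3]@np.array([x*s,-y*s,-1]);o=Ti[:3,3];return o+d*(h-o[2])/d[2]
c=np.array([ray(215+(a+.5)/6-.5,29+(b+.5)/6-.5,.086) for a,b in((403,215),(497,318),(390,403),(298,303))])
print(c.round(4),'ctr',c.mean(0))
for i in range(4):
    e=c[(i+1)%4]-c[i];print(np.linalg.norm(e),np.degrees(np.arctan2(e[1],e[0]))%90)
print('nose',ray(215+395/6-.5,29+305/6-.5,.093))
s=state();R=s['orientation'];t=s['tool_pos']
p,P=cloud('w2',True);q=(P-t)@R
m=(abs(q[...,0])<.05)&(abs(q[...,1])<.03)&(q[...,2]>-.03)&(q[...,2]<.08)
f=q[m];
for lo in np.arange(-.03,.08,.005):
    g=f[(f[:,2]>=lo)&(f[:,2]<lo+.005)]
    if len(g)>3: print(round(lo,3),len(g),'x',np.percentile(g[:,0],[2,98]).round(4),'y',np.percentile(g[:,1],[2,98]).round(4))
print('zmax',np.nanpercentile(f[:,2],[90,98,99.5]))
E
```

```text
[[ 0.5273 -0.0907  0.086 ]
 [ 0.5379 -0.0748  0.086 ]
 [ 0.553  -0.0858  0.086 ]
 [ 0.5427 -0.1013  0.086 ]] ctr [ 0.54021098 -0.08814531  0.086     ]
0.019070465449546038 56.338084417514224
0.018632061149220946 54.11694025586266
0.018623522914385765 56.42662780449723
0.01864887276001441 55.49269788157673
nose [ 0.54030059 -0.08844224  0.093     ]
-0.03 275 x [0.0084 0.01  ] y [-0.0195  0.0217]
-0.025 777 x [-0.023   0.0283] y [-0.0178  0.0204]
-0.02 2353 x [-0.0251  0.031 ] y [-0.0131  0.0157]
-0.015 253 x [0.0084 0.0316] y [-0.0179  0.0201]
-0.01 234 x [0.0084 0.0316] y [-0.0174  0.0197]
-0.005 189 x [0.0084 0.0315] y [-0.0164  0.0187]
0.0 85 x [0.0083 0.0318] y [-0.0128  0.0157]
0.005 177 x [0.0061 0.0316] y [-0.0142  0.0161]
0.01 350 x [0.0051 0.0172] y [-0.0143  0.016 ]
0.015 67 x [0.0166 0.0174] y [-0.0145  0.016 ]
0.02 64 x [0.0165 0.0174] y [-0.0143  0.0161]
0.025 49 x [0.0165 0.0174] y [-0.0141  0.0158]
0.03 57 x [0.0166 0.0173] y [-0.0144  0.0161]
0.035 44 x [0.0166 0.0173] y [-0.0142  0.0159]
0.04 48 x [0.0167 0.0174] y [-0.0144  0.0161]
0.045 41 x [0.0167 0.0173] y [-0.0142  0.0158]
0.05 54 x [0.0166 0.0174] y [-0.0139  0.0161]
0.055 12 x [0.0167 0.017 ] y [-0.0129  0.0141]
zmax [0.011184   0.04541803 0.05388219]
```

```bash
python3 -m inch '[-0.1,-0.03,0,0,0,-0.16,255, -0.2,-0.06,0,0,0,-0.32,255, -0.32,-0.09,0,0,0,-0.48,255, -0.44,-0.12,0,0,0,-0.64,255, -0.52,-0.1455,0,0,0,-0.8,255]'
python3 -m inch '[0,0,0,0,0,-0.15,255, 0,0,-0.03,0,0,-0.291,255, 0,0,-0.07,0,0,-0.291,255, 0,0,-0.1,0,0,-0.291,255, 0,0,-0.1,0,0,-0.291,255]'
python3 -m inch '[0,0,-0.02,0,0,0,255, 0,0,-0.02,0,0,0,255, 0,0,-0.02,0,0,0,255, 0,0,-0.02,0,0,0,255, 0,0,-0.02,0,0,0,255]'
python3 - <<'E'
from h import *
s=state();R=s['orientation'];t=s['tool_pos'];print(t,s['qpos'].round(1),s['contact_force'],np.degrees(np.arctan2(R[1,1],R[0,1])))
p,d,m=snap('wrist','w3')
p,P=cloud('w3',True);q=(P-t)@R
m=(abs(q[...,0])<.025)&(abs(q[...,1])<.02)&(q[...,2]>.015)&(q[...,2]<.05)&(abs(P[...,2]-.1)>0)
g=q[m];print('key foot x',np.percentile(g[:,0],[2,50,98]),'y',np.percentile(g[:,1],[2,98]))
# collar: z .066 circle of r16 ; base block
m=(abs(P[...,2]-.066)<.003)&(np.hypot(P[...,0]-.54,P[...,1]+.088)<.03);print('collar pts',m.sum(),P[m].mean(0),P[m].min(0),P[m].max(0))
a=p[100:300,180:400]; cv2.imwrite('pics/crop3.png',np.clip(cv2.resize(a[...,::-1],(660,600),interpolation=cv2.INTER_CUBIC)*1.8,0,255).astype('uint8'))
E
```

```text
clock: 5.7
tool_pos: [0.5399, -0.0904, 0.1846]
orientation: [[-0.93, 0.369, -0.0], [0.369, 0.93, -0.0], [0.0, -0.0, -1.0]]
contact_force: [0.4, 0.0, -2.0]
width: 0.0135
gripper_force: 30.0
clock: 6.2
tool_pos: [0.5406, -0.0902, 0.1632]
orientation: [[-0.826, 0.564, -0.002], [0.564, 0.826, 0.001], [0.003, -0.001, -1.0]]
contact_force: [-0.0, -0.3, -1.0]
width: 0.0135
gripper_force: 30.0
clock: 6.7
tool_pos: [0.5415, -0.0907, 0.1608]
orientation: [[-0.825, 0.566, 0.0], [0.566, 0.825, -0.0], [-0.0, 0.0, -1.0]]
contact_force: [0.3, 0.2, -1.2]
width: 0.0139
gripper_force: 30.0
[ 0.54154236 -0.09072832  0.16083868] [-22.1   7.9  99.   -0.   73.  -77.7] [ 0.32111737  0.1539351  -1.1524617 ] 55.556239607246766
key foot x [0.01734319 0.01778967 0.01822039] y [-0.01427153  0.016051  ]
collar pts 429 [ 0.52737563 -0.08246071  0.06518523] [ 0.51049749 -0.09846087  0.06300277] [ 0.55450111 -0.06552061  0.06895658]
```

View pics/crop3.png

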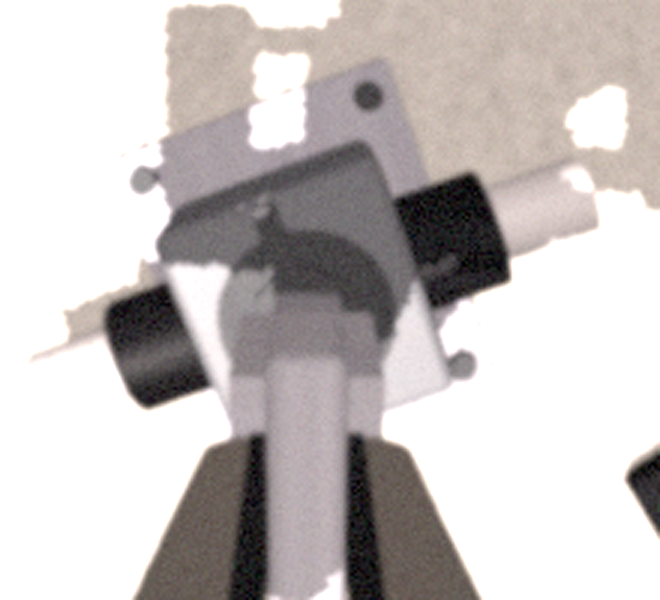

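The key hangs over the drive, with its foot at crop (305,330) and the collar visible behind it. The key centre works out at (0.5401, -0.0887) against the drive's (0.5403, -0.0883). I'll lower it gently.

```bash
python3 -m inch '[0,0.002,-0.02,0,0,0,255, 0,0.002,-0.04,0,0,0,255, 0,0.002,-0.06,0,0,0,255, 0,0.002,-0.07,0,0,0,255, 0,0.002,-0.07,0,0,0,255]'
python3 -m inch '[0,0,-0.005,0,0,0,255, 0,0,-0.01,0,0,0,255, 0,0,-0.015,0,0,0,255, 0,0,-0.015,0,0,0,255, 0,0,-0.015,0,0,0,255]'
```

```text
clock: 7.25
tool_pos: [0.541, -0.0901, 0.146]
orientation: [[-0.825, 0.566, -0.001], [0.566, 0.825, 0.0], [0.001, -0.0, -1.0]]
contact_force: [0.9, 0.3, -1.6]
width: 0.014
gripper_force: 30.0
clock: 7.75
tool_pos: [0.5414, -0.0903, 0.1436]
orientation: [[-0.825, 0.566, 0.0], [0.566, 0.825, 0.0], [-0.0, 0.0, -1.0]]
contact_force: [0.4, 0.4, -2.4]
width: 0.0138
gripper_force: 30.0
```

```bash
python3 -m inch '[0,0,-0.005,0,0,0,255, 0,0,-0.01,0,0,0,255, 0,0,-0.015,0,0,0,255, 0,0,-0.015,0,0,0,255, 0,0,-0.015,0,0,0,255]'
python3 -m inch '[0,0,-0.003,0,0,0,255, 0,0,-0.006,0,0,0,255, 0,0,-0.01,0,0,0,255, 0,0,-0.01,0,0,0,255, 0,0,-0.01,0,0,0,255]'
```

```text
clock: 8.25
tool_pos: [0.5414, -0.0903, 0.1405]
orientation: [[-0.825, 0.566, -0.0], [0.566, 0.825, 0.0], [0.0, -0.0, -1.0]]
contact_force: [0.6, -0.3, -1.9]
width: 0.0137
gripper_force: 30.0
clock: 8.75
tool_pos: [0.5414, -0.0903, 0.1386]
orientation: [[-0.825, 0.566, -0.0], [0.566, 0.825, 0.0], [0.0, 0.0, -1.0]]
contact_force: [-0.1, 0.7, -1.9]
width: 0.0137
gripper_force: 30.0
```

```bash
python3 -m inch '[0,0,-0.003,0,0,0,255, 0,0,-0.006,0,0,0,255, 0,0,-0.01,0,0,0,255, 0,0,-0.01,0,0,0,255, 0,0,-0.01,0,0,0,255]'
python3 -m inch '[0,0,-0.003,0,0,0,255, 0,0,-0.006,0,0,0,255, 0,0,-0.006,0,0,0,255, 0,0,-0.006,0,0,0,255, 0,0,-0.006,0,0,0,255]'
```

```text
clock: 9.25
tool_pos: [0.5414, -0.0903, 0.1366]
orientation: [[-0.825, 0.566, -0.0], [0.566, 0.825, 0.0], [0.0, -0.0, -1.0]]
contact_force: [1.2, -0.2, -2.0]
width: 0.0143
gripper_force: 30.0
clock: 9.75
tool_pos: [0.5414, -0.0903, 0.1354]
orientation: [[-0.825, 0.566, -0.0], [0.566, 0.825, -0.0], [0.0, -0.0, -1.0]]
contact_force: [-0.6, -0.1, -0.5]
width: 0.0136
gripper_force: 30.0
```

The key has slid onto the square with no force. On towards the ball.

```bash
python3 -m inch '[0,0,-0.003,0,0,0,255, 0,0,-0.006,0,0,0,255, 0,0,-0.01,0,0,0,255, 0,0,-0.01,0,0,0,255, 0,0,-0.01,0,0,0,255]'
python3 -m inch '[0,0,-0.003,0,0,0,255, 0,0,-0.006,0,0,0,255, 0,0,-0.006,0,0,0,255, 0,0,-0.006,0,0,0,255, 0,0,-0.006,0,0,0,255]'
```

```text
clock: 10.25
tool_pos: [0.5414, -0.0903, 0.1334]
orientation: [[-0.825, 0.566, -0.0], [0.566, 0.825, -0.0], [0.0, -0.0, -1.0]]
contact_force: [1.5, -0.1, -1.2]
width: 0.0138
gripper_force: 30.0
clock: 10.75
tool_pos: [0.5414, -0.0903, 0.1322]
orientation: [[-0.825, 0.566, -0.0], [0.566, 0.825, -0.0], [0.0, -0.0, -1.0]]
contact_force: [0.1, -0.0, -1.6]
width: 0.0137
gripper_force: 30.0
```

```bash
for i in 1 2 ; do :; done; python3 -m inch '[0,0,-0.002,0,0,0,255, 0,0,-0.004,0,0,0,255, 0,0,-0.006,0,0,0,255, 0,0,-0.006,0,0,0,255, 0,0,-0.006,0,0,0,255]'
python3 -m inch '[0,0,-0.002,0,0,0,255, 0,0,-0.004,0,0,0,255, 0,0,-0.006,0,0,0,255, 0,0,-0.006,0,0,0,255, 0,0,-0.006,0,0,0,255]'
```

```text
clock: 11.25
tool_pos: [0.5414, -0.0905, 0.1311]
orientation: [[-0.825, 0.566, -0.0], [0.566, 0.825, -0.0], [-0.0, -0.0, -1.0]]
contact_force: [-0.4, -1.1, -0.7]
width: 0.0139
gripper_force: 30.0
clock: 11.75
tool_pos: [0.5414, -0.0905, 0.1299]
orientation: [[-0.825, 0.566, 0.0], [0.566, 0.825, -0.001], [-0.0, -0.0, -1.0]]
contact_force: [-1.4, -1.8, 1.0]
width: 0.0136
gripper_force: 30.0
```

```bash
python3 -m inch '[0,0,-0.002,0,0,0,255, 0,0,-0.004,0,0,0,255, 0,0,-0.006,0,0,0,255, 0,0,-0.006,0,0,0,255, 0,0,-0.006,0,0,0,255]'
python3 -m inch '[0,0,-0.002,0,0,0,255, 0,0,-0.004,0,0,0,255, 0,0,-0.006,0,0,0,255, 0,0,-0.006,0,0,0,255, 0,0,-0.006,0,0,0,255]'
```

```text
clock: 12.25
tool_pos: [0.5413, -0.0903, 0.1284]
orientation: [[-0.825, 0.566, -0.0], [0.566, 0.825, -0.0], [0.0, -0.0, -1.0]]
contact_force: [-1.3, -3.3, 0.1]
width: 0.0137
gripper_force: 30.0
clock: 12.75
tool_pos: [0.5413, -0.0903, 0.1272]
orientation: [[-0.825, 0.566, -0.0], [0.566, 0.825, 0.0], [0.0, -0.0, -1.0]]
contact_force: [-1.2, -3.3, -0.1]
width: 0.0137
gripper_force: 30.0
```

```bash
python3 -m inch '[0,0,-0.002,0,0,0,255, 0,0,-0.004,0,0,0,255, 0,0,-0.007,0,0,0,255, 0,0,-0.007,0,0,0,255, 0,0,-0.007,0,0,0,255]'
python3 -m inch '[0,0,-0.002,0,0,0,255, 0,0,-0.004,0,0,0,255, 0,0,-0.006,0,0,0,255, 0,0,-0.006,0,0,0,255, 0,0,-0.006,0,0,0,255]'
python3 -m inch '[0,0,-0.002,0,0,0,255, 0,0,-0.004,0,0,0,255, 0,0,-0.004,0,0,0,255, 0,0,-0.004,0,0,0,255, 0,0,-0.004,0,0,0,255]'
```

```text
clock: 13.25
tool_pos: [0.5413, -0.0902, 0.1257]
orientation: [[-0.825, 0.566, -0.0], [0.566, 0.825, 0.0], [0.0, 0.0, -1.0]]
contact_force: [-0.2, -3.1, -2.6]
width: 0.0136
gripper_force: 30.0
clock: 13.75
tool_pos: [0.5414, -0.09, 0.1246]
orientation: [[-0.825, 0.566, 0.0], [0.566, 0.825, 0.001], [0.0, 0.001, -1.0]]
contact_force: [0.7, -1.9, -2.6]
width: 0.014
gripper_force: 30.0
clock: 14.25
tool_pos: [0.5415, -0.09, 0.124]
orientation: [[-0.825, 0.566, 0.0], [0.566, 0.825, 0.0], [0.0, 0.0, -1.0]]
contact_force: [0.8, 0.1, -2.0]
width: 0.0138
gripper_force: 30.0
```

The side force is gone, so the ball has clicked. Small steps now until it bottoms.

```bash
python3 -m inch '[0,0,-0.002,0,0,0,255, 0,0,-0.004,0,0,0,255, 0,0,-0.004,0,0,0,255, 0,0,-0.004,0,0,0,255, 0,0,-0.004,0,0,0,255]'
python3 -m inch '[0,0,-0.002,0,0,0,255, 0,0,-0.003,0,0,0,255, 0,0,-0.003,0,0,0,255, 0,0,-0.003,0,0,0,255, 0,0,-0.003,0,0,0,255]'
```

```text
clock: 14.75
tool_pos: [0.5414, -0.0902, 0.1232]
orientation: [[-0.825, 0.566, -0.0], [0.566, 0.825, 0.0], [0.0, 0.0, -1.0]]
contact_force: [-0.6, -0.5, -1.3]
width: 0.0137
gripper_force: 30.0
clock: 15.25
tool_pos: [0.5414, -0.0903, 0.1226]
orientation: [[-0.825, 0.566, -0.0], [0.566, 0.825, -0.0], [0.0, -0.0, -1.0]]
contact_force: [0.3, -0.6, -2.0]
width: 0.0139
gripper_force: 30.0
```

```bash
python3 -m inch '[0,0,-0.001,0,0,0,255, 0,0,-0.003,0,0,0,255, 0,0,-0.003,0,0,0,255, 0,0,-0.003,0,0,0,255, 0,0,-0.003,0,0,0,255]'
python3 -m inch '[0,0,-0.001,0,0,0,255, 0,0,-0.002,0,0,0,255, 0,0,-0.002,0,0,0,255, 0,0,-0.002,0,0,0,255, 0,0,-0.002,0,0,0,255]'
```

```text
clock: 15.75
tool_pos: [0.5415, -0.0903, 0.1222]
orientation: [[-0.825, 0.566, 0.0], [0.566, 0.825, -0.0], [-0.0, 0.0, -1.0]]
contact_force: [-0.9, 0.6, 0.3]
width: 0.0135
gripper_force: 30.0
clock: 16.25
tool_pos: [0.5416, -0.0903, 0.1221]
orientation: [[-0.825, 0.566, 0.0], [0.566, 0.825, -0.0], [-0.0, 0.0, -1.0]]
contact_force: [-1.9, 1.1, 5.9]
width: 0.0135
gripper_force: 30.0
```

Bottomed at about 8 N, so it is fully home. Turning clockwise about the drive axis (TCP offset compensated), with torque readings.

```bash
python3 -m inch '[-0.0006,-0.0003,0.001,0,0,-0.07,255, -0.0012,-0.0006,0.001,0,0,-0.14,255, -0.0018,-0.0009,0.001,0,0,-0.21,255, -0.0023,-0.0012,0.001,0,0,-0.28,255, -0.0028,-0.0013,0.001,0,0,-0.35,255]'; python3 -c "from cell import state;print(state()['torque'])"
python3 -m inch '[-0.0006,0,0,0,0,-0.07,255, -0.0012,0,0,0,0,-0.14,255, -0.0018,0,0,0,0,-0.21,255, -0.0024,0,0,0,0,-0.28,255, -0.003,0,0,0,0,-0.35,255]'; python3 -c "from cell import state;print(state()['torque'])"
```

```text
clock: 16.75
tool_pos: [0.5412, -0.091, 0.1221]
orientation: [[-0.639, 0.77, 0.001], [0.77, 0.639, -0.001], [-0.002, 0.0, -1.0]]
contact_force: [-1.2, 0.3, 4.7]
width: 0.0138
gripper_force: 30.0
[-0.20087872  0.1909255   0.16004319]
clock: 17.25
tool_pos: [0.5407, -0.0913, 0.1221]
orientation: [[-0.406, 0.914, 0.001], [0.914, 0.406, -0.002], [-0.002, 0.0, -1.0]]
contact_force: [-0.2, -1.9, 3.6]
width: 0.0136
gripper_force: 30.0
[-0.38758222  0.20073196  0.15671197]
```

Turning with the expected 0.16 N m and low force. Continuing.

```bash
python3 -m inch '[-0.0006,0,0,0,0,-0.07,255, -0.0012,0.0005,0,0,0,-0.14,255, -0.0018,0.001,0,0,0,-0.21,255, -0.0024,0.001,0,0,0,-0.28,255, -0.003,0.001,0,0,0,-0.35,255]'; python3 -c "from cell import state;print(state()['torque'])"
python3 -m inch '[-0.0006,0.0005,0,0,0,-0.06,255, -0.0012,0.001,0,0,0,-0.12,255, -0.0018,0.001,0,0,0,-0.18,255, -0.0024,0.0015,0,0,0,-0.24,255, -0.0027,0.002,0,0,0,-0.29,255]'; python3 -c "from cell import state;print(state()['torque'])"
```

```text
clock: 17.75
tool_pos: [0.5401, -0.0914, 0.1221]
orientation: [[-0.143, 0.99, 0.001], [0.99, 0.143, -0.002], [-0.002, 0.001, -1.0]]
contact_force: [-0.3, -2.3, 1.8]
width: 0.0137
gripper_force: 30.0
[-0.60286344  0.28481835  0.09072241]
clock: 18.25
tool_pos: [0.5396, -0.0913, 0.1222]
orientation: [[0.084, 0.996, 0.001], [0.996, -0.084, -0.003], [-0.003, 0.001, -1.0]]
contact_force: [-1.2, -3.2, 2.5]
width: 0.0137
gripper_force: 30.0
[-0.77927469  0.2580943   0.10923126]
```

```bash
python3 -m inch '[0,0.002,0,0,0,-0.02,255, 0,0.003,0,0,0,-0.04,255, 0,0.003,0,0,0,-0.06,255, 0,0.003,0,0,0,-0.06,255, 0,0.003,0,0,0,-0.06,255]'; python3 -c "from cell import state;print(state()['torque'])"
python3 -m inch '[0,0,0,0,0,-0.01,255, 0,0,0,0,0,-0.02,255, 0,0,0,0,0,-0.03,255, 0,0,0,0,0,-0.03,255, 0,0,0,0,0,-0.03,255]'; python3 -c "from cell import state;print(state()['torque'])"
```

```text
clock: 18.75
tool_pos: [0.5394, -0.091, 0.1221]
orientation: [[0.129, 0.992, 0.001], [0.992, -0.129, -0.003], [-0.003, 0.001, -1.0]]
contact_force: [-1.6, -5.4, 3.8]
width: 0.0139
gripper_force: 30.0
[-1.3960989   0.33183285  0.11274485]
clock: 19.25
tool_pos: [0.5394, -0.0909, 0.1221]
orientation: [[0.152, 0.988, 0.001], [0.988, -0.152, -0.003], [-0.003, 0.001, -1.0]]
contact_force: [-1.0, -4.7, 1.9]
width: 0.0135
gripper_force: 30.0
[-1.37908472  0.32541825  0.12891187]
```

```bash
python3 -m inch '[0,-0.002,0,0,0,-0.01,255, 0,-0.004,0,0,0,-0.02,255, 0,-0.004,0,0,0,-0.03,255, 0,-0.004,0,0,0,-0.03,255, 0,-0.004,0,0,0,-0.03,255]'; python3 -c "from cell import state;print(state()['torque'])"
python3 -m inch '[0,-0.001,0,0,0,-0.01,255, 0,-0.001,0,0,0,-0.02,255, 0,-0.001,0,0,0,-0.03,255, 0,-0.001,0,0,0,-0.03,255, 0,-0.001,0,0,0,-0.03,255]'; python3 -c "from cell import state;print(state()['torque'])"
```

```text
clock: 19.75
tool_pos: [0.5394, -0.091, 0.1221]
orientation: [[0.176, 0.984, 0.001], [0.984, -0.176, -0.002], [-0.002, 0.001, -1.0]]
contact_force: [-1.5, -5.8, 2.5]
width: 0.0139
gripper_force: 30.0
[-1.30520082  0.38761586  0.1335314 ]
clock: 20.25
tool_pos: [0.5393, -0.0911, 0.1221]
orientation: [[0.199, 0.98, 0.001], [0.98, -0.199, -0.002], [-0.001, 0.001, -1.0]]
contact_force: [-1.2, -5.0, 2.6]
width: 0.014
gripper_force: 30.0
[-1.18501976  0.36165347  0.09324248]
```

```bash
python3 -m inch '[0,-0.001,0,0,0,-0.01,255, 0,-0.001,0,0,0,-0.02,255, 0,-0.001,0,0,0,-0.03,255, 0,-0.001,0,0,0,-0.03,255, 0,-0.001,0,0,0,-0.03,255]'; python3 -c "from cell import state;print(state()['torque'])"
python3 -m inch '[0,-0.001,0,0,0,-0.01,255, 0,-0.001,0,0,0,-0.02,255, 0,-0.001,0,0,0,-0.03,255, 0,-0.001,0,0,0,-0.03,255, 0,-0.001,0,0,0,-0.03,255]'; python3 -c "from cell import state;print(state()['torque'])"
```

```text
clock: 20.75
tool_pos: [0.5393, -0.0911, 0.1221]
orientation: [[0.222, 0.975, 0.0], [0.975, -0.222, -0.001], [-0.001, 0.001, -1.0]]
contact_force: [-1.2, -4.7, 3.3]
width: 0.014
gripper_force: 30.0
[-1.27264232  0.42890346  0.22963976]
clock: 21.25
tool_pos: [0.5394, -0.091, 0.1221]
orientation: [[0.245, 0.97, 0.001], [0.97, -0.245, -0.001], [-0.0, 0.001, -1.0]]
contact_force: [-0.6, -4.8, 5.6]
width: 0.0139
gripper_force: 30.1
[-1.11337537  0.38109175  0.41214781]
```

```bash
python3 -m inch '[0,0,0,0,0,-0.01,255, 0,0,0,0,0,-0.02,255, 0,0,0,0,0,-0.03,255, 0,0,0,0,0,-0.03,255, 0,0,0,0,0,-0.03,255]'; python3 - <<'E'
from h import *
s=state();R=s['orientation'];t=s['tool_pos'];print(s['torque'],np.degrees(np.arctan2(R[1,1],R[0,1])))
snap('wrist','w4');p,P=cloud('w4',True);q=(P-t)@R
f=q[(abs(q[...,0])<.04)&(abs(q[...,1])<.02)&(q[...,2]>-.02)&(q[...,2]<.05)]
g=f[(f[:,2]>.015)&(f[:,2]<.05)&(f[:,0]>.01)&(f[:,0]<.025)]
if len(g)>10: print('foot face yaw in tool',len(g),np.degrees(np.polyfit(g[:,1],g[:,0],1)[0]),np.percentile(g[:,0],[2,50,98]))
cv2.imwrite('pics/crop4.png',np.clip(cv2.resize(p[60:300,150:410][...,::-1],(650,600),interpolation=cv2.INTER_CUBIC)*1.5,0,255).astype('uint8'))
E
```

```text
clock: 21.75
tool_pos: [0.5394, -0.0909, 0.1221]
orientation: [[0.267, 0.964, 0.001], [0.964, -0.267, -0.001], [-0.0, 0.001, -1.0]]
contact_force: [-0.5, -5.0, 4.1]
width: 0.0139
gripper_force: 30.3
[-1.16883579  0.31448888  0.5902725 ] -15.514261994052653
foot face yaw in tool 358 1.746304741149763 [0.01746906 0.01823838 0.01893042]
```

View pics/crop4.png

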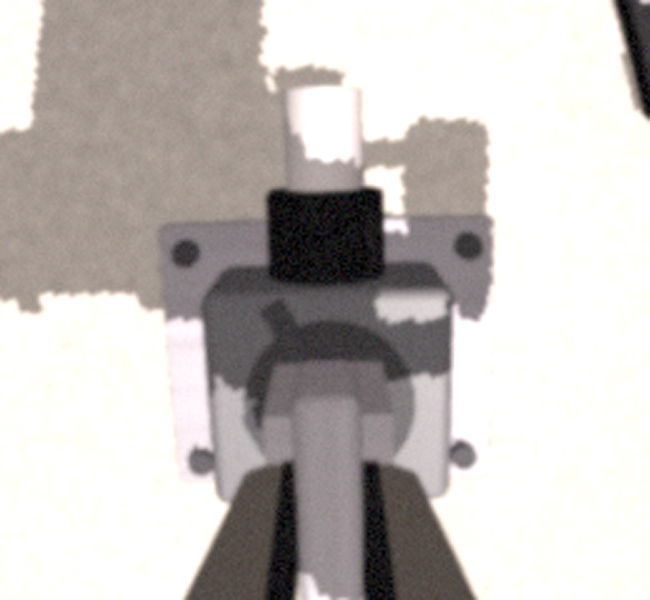

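The key stands on the collar with the foot seated. The collar's index tab now points to crop (275,320). I'll check the spindle turn from that tab in w2 against w4.

```bash
python3 - <<'E'
from h import *
C=np.array([.5403,-.0883])
def ray(z,u,v,h):
    K=z['K'];Ti=np.linalg.inv(z['T']);x=(u-K[0,2])/K[0,0];y=(v-K[1,2])/K[0,0];r=np.hypot(x,y);s=np.tan(r)/r
    d=Ti[:3,:3]@np.array([x*s,-y*s,-1]);o=Ti[:3,3];return o+d*(h-o[2])/d[2]
for f,u0,v0,k,pts in(('w2',215,29,6,[(517,133),(485,190)]),('w4',150,60,2.5,[(272,312),(292,335)])):
    z=np.load(f+'.npz');_,P=cloud(f,True)
    for a,b in pts:
        u,v=u0+a/k,v0+b/k;h=P[int(round(v)),int(round(u)),2];h=h if np.isfinite(h) else .062
        w=ray(z,u,v,h)[:2]-C;print(f,'h',round(float(h),4),'r',np.hypot(*w).round(4),'ang',np.degrees(np.arctan2(w[1],w[0])).round(1))
E
```

```text
w2 h 0.0645 r 0.0337 ang 162.6
w2 h 0.0656 r 0.0236 ang 160.7
w4 h 0.0641 r 0.0338 ang 103.5
w4 h 0.0655 r 0.0254 ang 99.2
```

The tab turned 59–62° (±3°). With the torque climbing linearly to 0.59 N m, that means the spindle is at its 63° stop. Relax the twist, release, and rise straight up.

```bash
python3 -m inch '[0,-0.003,0,0,0,0.02,255, 0,-0.004,0,0,0,0.04,255, 0,-0.004,0,0,0,0.05,255, 0,-0.004,0,0,0,0.05,255, 0,-0.004,0,0,0,0.05,255]'; python3 -c "from cell import state;print(state()['torque'])"
python3 -m inch '[0,0,0,0,0,0,230, 0,0,0,0,0,0,200, 0,0,0,0,0,0,150, 0,0,0,0,0,0,130, 0,0,0,0,0,0,130]'
python3 -m inch '[0,0,0,0,0,0,130, 0,0,0.05,0,0,0,130, 0,0,0.12,0,0,0,130, 0,0,0.2,0,0,0,130, 0,0,0.3,0,0,0,130]'
python3 -m inch '[0.05,0,0.1,0,0,0,130, 0.12,0,0.2,0,0,0,130, 0.2,0,0.2,0,0,0,130, 0.2,0,0.2,0,0,0,130, 0.2,0,0.2,0,0,0,130]'
python3 - <<'E'
from h import *
s=state();print(s['tool_pos'],s['contact_force'])
p1,d,m=snap('side','side5');p,d,m=snap('wrist','w5')
P=cloud('w5',True)[1]
k=(P[...,2]>.128)&(P[...,2]<.155)&(np.hypot(P[...,0]-.5403,P[...,1]+.0883)<.045);q=P[k]
print(len(q),'top z',np.percentile(q[:,2],[10,50,90]),cv2.minAreaRect(q[:,:2].astype('float32')*1000))
a=cv2.resize(p[...,::-1],(450,338));b=cv2.resize(p1[190:310,220:340][...,::-1],(338,338),interpolation=cv2.INTER_CUBIC)
cv2.imwrite('pics/fin.png',np.clip(np.hstack([a,b])*1.4,0,255).astype('uint8'))
E
```

```text
clock: 22.3
tool_pos: [0.5393, -0.0913, 0.1221]
orientation: [[0.23, 0.973, 0.0], [0.973, -0.23, 0.0], [0.001, 0.0, -1.0]]
contact_force: [-1.5, -4.2, 5.7]
width: 0.0141
gripper_force: 30.0
[-0.87824234  0.45108623  0.15724474]
clock: 22.8
tool_pos: [0.5387, -0.0909, 0.1212]
orientation: [[0.23, 0.973, -0.001], [0.973, -0.23, 0.001], [0.001, -0.001, -1.0]]
contact_force: [0.1, 0.5, 0.2]
width: 0.042
gripper_force: 0.0
clock: 23.3
tool_pos: [0.5391, -0.0915, 0.1834]
orientation: [[0.23, 0.973, 0.0], [0.973, -0.23, -0.0], [0.0, 0.0, -1.0]]
contact_force: [0.9, 0.3, 0.0]
width: 0.045
gripper_force: 0.0
clock: 23.8
tool_pos: [0.5788, -0.0914, 0.2223]
orientation: [[0.23, 0.973, -0.0], [0.973, -0.23, -0.0], [-0.0, -0.0, -1.0]]
contact_force: [0.1, 0.7, -0.3]
width: 0.0451
gripper_force: 0.0
[ 0.57883997 -0.09144959  0.22226055] [ 0.05519097  0.67950382 -0.29927664]
1089 top z [0.13596797 0.14129944 0.14235493] ((540.7053833007812, -87.56330871582031), (58.69630813598633, 14.490144729614258), 78.80348205566406)
```

View pics/fin.png

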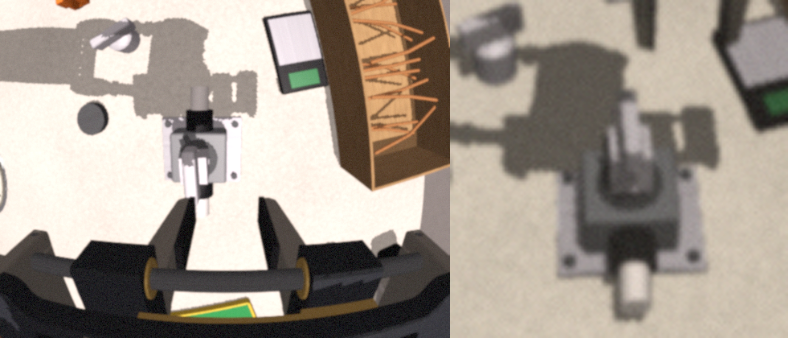

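The key stands upright on the valve with its bar top at 0.142 m (0.1425 expected when home), centred on the spindle. The gripper is well clear and touching nothing.

```bash
python3 -c "from cell import sign_off;print(sign_off())"
```

```text
the job is handed in; nothing more can be done
None
```

The wide-footed key is fully home on the valve, clicked in, turned clockwise to the stop and left standing, with the arm clear; the job was handed in at about 24 s, and the other keys and table items were not touched.

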